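# Find the thread box's empty compartment by its rocking lid

### The arm

A 6-joint arm with a two-finger parallel gripper is mounted at the origin on the work surface. World frame = base frame: x ahead of the robot, y to its left, z up, the work surface at z = 0. Lengths are in m, angles in rad, forces in N, time in s.
With the tool pointing down it reaches from about 0.35 to 0.875 m from the base axis. Payload 4.2 kg.
Tool frame: the origin (TCP) lies at the very end of the fingers, on their centre line; the grasp point (between the pads) lies 19 mm behind it (bot.hold_point_z is the distance from the TCP to the grasp point, in m); z points along the fingers, y is the line along which they close (so a half turn about z gives the same grasp; the last joint's range is limited). The gripper opens to 85 mm and grips with 20 to 120 N. Pads are 22 mm wide; open, the fingers measure 114 mm over their backs; the gripper's body (76 mm by 85 mm) begins 54 mm behind the grasp point. The pads swing forward as they close: fully open they stand 13 mm farther back than shut.
Start: joints at [-0.87, 0.385, 0.008, 0, -1.194, -0.259], TCP at [0.267, -0.565, 0.231] pointing down, gripper open.
Joint ranges: [-3.14, 3.14], [-1.21, 2.06], [-1.07, 1.41], [-3.16, 2.05], [-2.99, -0.16], [-3.1, 3.1]. Speed limits (rad/s): [2.79, 2.79, 3.14, 3.14, 3.14, 3.14].

### API

Orientations are given as a 3x3 rotation matrix whose columns are the frame's x, y, z axes.
In Python, from station import readout, eyes, ticket, bot gives the robot as it stands.
- The arm moves only by the tool move_arm, never from a script. Its argument "plan" is a list that holds one entry, the list of rows, each a list of 4 numbers: the shift along the world's x, y, z in cm, then the turn about the world's z in rad. A call has 1 to 20 rows; each row shifts and turns the commanded pose from where the row before left it; what a row does not reach is not made up. A row lasts 1/10 s, in which the tool goes at most 50 mm and 8.59 degrees, less where a joint would pass 70% of its speed; a pose out of reach is approached as far as the arm can. A call with a gripper value outside its range is refused whole. "grip" is the closure in counts, from 0 (fully open) to 255 (shut), set as the call begins (left out, the last holds). The fingers move at their own pace and stop on an object; the grip force is fixed at half the most. Time passes only in rows, so rows that do not move let the fingers close. It gives the time, the measured TCP pose, the force, the opening and the grip force at its end, in the units of the state.
- readout.sense(): the state, without advancing time (a new reading comes with each control period).
- eyes.camera(name): name is "scene" or "side" or "wrist"; returns the picture (480x640x3 uint8, red, green, blue); there is no depth.
- eyes.get_calibration(name): a dict with "fx", "fy", "cx", "cy" (pixels), "rvec" (rotation vector, rad) and "tvec" (3), from world to camera coordinates, as OpenCV has them; the wrist camera has in their place "tool_from_camera" (4x4, takes a point from camera to tool coordinates, whose origin is the TCP and whose axes are the flange's). Camera axes: x right, y down, z forward; pixel columns grow to the right and rows downward; lengths in m; the calibration is good to about 2 mm. A picture is of the moment at which its call begins: read the wrist's pose just before it. get_calibration takes no time and is no camera call.
- ticket.hand_in(): hands the job in; it is judged then, once.
Trained networks look in the newest picture that a camera, given by its name, has taken for a name from the list of things; names that differ only in an ending like _2 or _b are one class to them, and where a whole thing is asked for, a point or a joint stands for the part that bears it (a point fixed in the world has none). Each returns a list of dicts, best first, with "conf" (0 to 1); they miss things now and then, are a little off and sometimes report something else, mostly with a low value. They report only what shows in the picture. A call takes as long as a camera call.
- eyes.find_in(thing, camera): "centre" ([x, y, z] in m, in world coordinates, good to about 4 mm: the middle of the surface that is visible of it).
- eyes.pinpoint(thing, camera): "centre" ([x, y, z] in m, in world coordinates, good to about 4 mm: a listed point, or the origin of a listed thing).
The state is a dict: "t": time; "joints": joint angles; "qd": joint speeds; "joint_efforts": joint torques, N m; "ee_pos": TCP position; "orientation": TCP orientation; "ft_force": force on the tool from outside, world axes, zero at the start; "ft_torque": the same for the moment, N m; "grip_width": finger opening in m; "gripper_force": force on a finger pad.
Only numpy, scipy, OpenCV 4.12 (cv2) and the standard library are available. Lean on these libraries where they do the work, as an engineer would, in place of code of your own. Each camera call takes 0.05 s, during which the arm holds its last target. There are 200 camera calls.

### The job

One compartment of the maroon thread box needs refilling: press with the fingertips on the blue spots of the four pale lids, one after another, until you find the lid that rocks, because the other three rest on full cones of thread and hardly give. Push that lid down at its spot until it stands open at 45 degrees or more, leave it so and draw the hand clear. Only press and push: grasp and lift nothing, do not shift the box, and leave the bobbins on its ledge and everything round about where they are.

Things in the scene. Friction and masses are not known exactly. Their poses are not given: they have to be found in the camera images.
- thread_box: Maroon wooden thread box, loose on the table, 3 kg, 164 x 326 x 75 mm (local x, y, z). Origin: on its underside below the middle of the row of lids; local x away from the robot at yaw 0, y left. Lids flush in its top at local y = +120, +40, -40, -120 mm, x = 0; outer near face at x = -60; back ledge with bobbins x = +52 to +104. Compartments 61 mm deep; which one is empty is hidden and varies.
- lid_1_spot (a point): Blue press spot (18 mm disc) on pale lid 1, left-most seen from the robot (+y end of the row): its centre, on the lid's top face, 75 mm above the table when shut; rides on the lid. Lid 100 (local x) x 70 (y) x 8 mm. It pivots on a line along local y through its middle, 34 mm beyond the spot as the robot sees it, 4 mm below the top face. 10 mm of box rim between lids.
- lid_1 (a joint): Tilt of lid 1, rad: 0 shut and flush, grows as the spot end goes down into the box and the far end rises; limit 1.15. A free lid turns at about 1.2 N at the spot and stays where left (friction, no spring). Over a full cone it gives only about 2 mm at the spot (under 0.1 rad), then is solid. Pressing the far half moves no lid.
- lid_2_spot (a point): Blue press spot (18 mm disc) on pale lid 2, second from the left: its centre, on the lid's top face, 75 mm above the table when shut; rides on the lid. Lid 100 (local x) x 70 (y) x 8 mm. It pivots on a line along local y through its middle, 34 mm beyond the spot as the robot sees it, 4 mm below the top face. 10 mm of box rim between lids.
- lid_2 (a joint): Tilt of lid 2, rad: 0 shut and flush, grows as the spot end goes down into the box and the far end rises; limit 1.15. A free lid turns at about 1.2 N at the spot and stays where left (friction, no spring). Over a full cone it gives only about 2 mm at the spot (under 0.1 rad), then is solid. Pressing the far half moves no lid.
- lid_3_spot (a point): Blue press spot (18 mm disc) on pale lid 3, third from the left: its centre, on the lid's top face, 75 mm above the table when shut; rides on the lid. Lid 100 (local x) x 70 (y) x 8 mm. It pivots on a line along local y through its middle, 34 mm beyond the spot as the robot sees it, 4 mm below the top face. 10 mm of box rim between lids.
- lid_3 (a joint): Tilt of lid 3, rad: 0 shut and flush, grows as the spot end goes down into the box and the far end rises; limit 1.15. A free lid turns at about 1.2 N at the spot and stays where left (friction, no spring). Over a full cone it gives only about 2 mm at the spot (under 0.1 rad), then is solid. Pressing the far half moves no lid.
- lid_4_spot (a point): Blue press spot (18 mm disc) on pale lid 4, right-most (-y end of the row): its centre, on the lid's top face, 75 mm above the table when shut; rides on the lid. Lid 100 (local x) x 70 (y) x 8 mm. It pivots on a line along local y through its middle, 34 mm beyond the spot as the robot sees it, 4 mm below the top face. 10 mm of box rim between lids.
- lid_4 (a joint): Tilt of lid 4, rad: 0 shut and flush, grows as the spot end goes down into the box and the far end rises; limit 1.15. A free lid turns at about 1.2 N at the spot and stays where left (friction, no spring). Over a full cone it gives only about 2 mm at the spot (under 0.1 rad), then is solid. Pressing the far half moves no lid.
- bobbin_pink: Pink wooden thread bobbin, 28 mm diameter, 38 mm high, standing on the box's back ledge, not on a lid. Origin: centre of its underside. To be left alone.
- bobbin_teal: Teal wooden thread bobbin, 28 mm diameter, 38 mm high, standing on the box's back ledge, not on a lid. Origin: centre of its underside. To be left alone.
- tumbler: Pink drinking tumbler with steel lid and straw, 74 mm diameter, 215 mm high with the straw, at the table's right side. Origin: centre of its underside. To be left alone.
- drinking_glass: Clear glass, 72 mm diameter, 110 mm high, at the right side. Origin: centre of its underside. To be left alone.
- silver_bowl: Small silver bowl, 100 mm diameter, 45 mm high, at the left side. Origin: centre of its underside. To be left alone.
- hoop: Wooden embroidery hoop lying flat, 156 mm outside diameter, 12 mm high, at the left side. Origin: centre of its underside. To be left alone.
- bead_jar: Amber glass bead jar with brass cap, 52 mm diameter, 70 mm high, at the right side. Origin: centre of its underside. To be left alone.

How it is judged:
By the outcome, as a careful person would: the job done as asked, in the order asked, and still so for the second after the job is handed in, with the robot touching nothing.
It also fails if it takes over 54 s, if anything falls off the work surface, if the arm or the gripper's body presses on something with over 40 N, if the wrist force passes 120 N, or if a joint passes its speed limit or range.

## Working session

There is one attempt and no reset: what is moved stays moved. The work goes in short steps, Python scripts to look and compute and a tool call to move; the robot and the scene stay as the last step left them, time stands still between calls to the robot, and variables do not carry over. Pictures are saved under pics/ and viewed, at most 10 in all, crops included, and the job is handed in when it is done.

Besides the shell and the picture viewer there is one more tool, called after "Request:" by a JSON object that holds its "name" and its "arguments", one argument or row to a line. move_arm: Moves the arm, as the interface text tells. Its arguments: {"type":"object","properties":{"plan":{"type":"array","items":{"type":"array","items":{"type":"array","items":{"type":"number"}}}},"grip":{"type":"number"}},"required":["plan"]}

```bash
mkdir -p pics
python3 - <<'E'
from station import readout, eyes, ticket, bot
import cv2,numpy as np
s=readout.sense();print(s['t'],s['ee_pos'],s['orientation'],s['ft_force'])
for c in ['scene','side']:
    im=eyes.camera(c);cv2.imwrite(f'pics/{c}.png',im[:,:,::-1])
    for i in range(1,5):
        print(c,i,[(np.round(d['centre'],3),round(d['conf'],2)) for d in eyes.pinpoint(f'lid_{i}_spot',c)][:5])
    for n in ['thread_box','bobbin_pink','bobbin_teal','tumbler']:
        print(c,n,[(np.round(d['centre'],3),round(d['conf'],2)) for d in eyes.pinpoint(n,c)][:2])
E
```

```text
0.0 [ 0.2670091  -0.56445749  0.23024057] [[-9.04065245e-01 -4.27393362e-01 -9.73360265e-04]
 [-4.27394464e-01  9.04063277e-01  1.88790471e-03]
 [ 7.31013321e-05  2.12279782e-03 -9.99997744e-01]] [0.8460146  0.50008778 0.05952876]
scene 1 [(array([0.539, 0.157, 0.074]), 0.7)]
scene 2 [(array([0.544, 0.078, 0.073]), 0.73), (array([ 0.359, -0.441,  0.002]), 0.33)]
scene 3 [(array([ 0.553, -0.001,  0.074]), 0.85)]
scene 4 [(array([ 0.559, -0.084,  0.073]), 0.77)]
scene thread_box [(array([0.585, 0.04 , 0.   ]), 0.91)]
scene bobbin_pink [(array([ 0.671, -0.027,  0.076]), 0.79)]
scene bobbin_teal [(array([0.658, 0.107, 0.074]), 0.83)]
scene tumbler [(array([ 0.358, -0.441,  0.002]), 0.8)]
side 1 [(array([0.537, 0.155, 0.078]), 0.82)]
side 2 []
side 3 []
side 4 []
side thread_box [(array([ 0.643,  0.438, -0.   ]), 0.68), (array([0.537, 0.156, 0.078]), 0.16)]
side bobbin_pink []
side bobbin_teal []
side tumbler [(array([ 0.357, -0.441, -0.   ]), 0.92)]
```

View pics/scene.png

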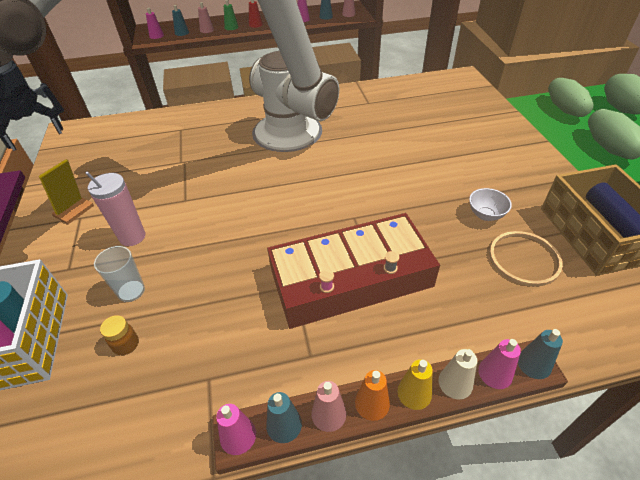

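The scene picture shows the box with blue spots at about (290,251), (325,241), (360,233) and (393,225). The network points agree with these: about 80 mm spacing, z of 74 mm, yaw of about 0.085. The tumbler at (115,205) is on the way, so I'll go up first, then over to lid 4.

Request:
{"name": "move_arm", "arguments": {
  "plan": [
    [[0,0,4,0],[0,0,4,0],[2,3.4,0,-0.12],[2,3.4,0,-0.12],[2,3.4,0,-0.12],[2,3.4,0,0],[2,3.4,0,0],[2,3.4,0,0],[2,3.4,0,0],[2,3.4,0,0],[2,3.4,0,0],[2,3.4,0,0],[2,3.4,0,0],[2,3.4,0,0],[2,3.4,0,0],[2,3.4,-3,0],[1,0.6,-3,0],[0,0,-3,0],[0,0,-3,0],[0,0,0,0]]
  ],
  "grip": 255
}}

```text
t: 2.9
ee_pos: [0.5544, -0.0827, 0.1869]
orientation: [[-0.997, -0.081, -0.01], [-0.081, 0.997, 0.0], [0.01, 0.001, -1.0]]
ft_force: [-1.1, -0.6, -0.6]
grip_width: 0.0
gripper_force: 0.0
```

```bash
cat > look.py <<'E'
from station import readout, eyes
import cv2,numpy as np,sys
s=readout.sense();T=np.array(s['ee_pos']);R=np.array(s['orientation'])
print(s['t'],T.round(4),R.round(3).tolist(),np.round(s['ft_force'],2),s['grip_width'])
im=eyes.camera('wrist');cv2.imwrite(f'pics/{sys.argv[1]}.png',im[:,:,::-1])
k=eyes.get_calibration('wrist');M=np.array(k['tool_from_camera'])
hsv=cv2.cvtColor(im,cv2.COLOR_RGB2HSV)
m=cv2.inRange(hsv,(100,120,80),(130,255,255))
n,_,st,c=cv2.connectedComponentsWithStats(m)
for i in range(1,n):
    if st[i,4]<100: continue
    d=np.array([(c[i,0]-k['cx'])/k['fx'],(c[i,1]-k['cy'])/k['fy'],1])
    d=R@M[:3,:3]@d;o=T+R@M[:3,3];print(c[i].round(),st[i].tolist(),(o+d*(0.075-o[2])/d[2]).round(4))
E
python3 look.py w1
```

```text
2.9 [ 0.5544 -0.0827  0.1869] [[-0.997, -0.081, -0.01], [-0.081, 0.997, 0.0], [0.01, 0.001, -1.0]] [-1.07 -0.59 -0.56] 3.79426629589115e-05
[440. 239.] [428, 227, 25, 25, 483] [ 0.5522 -0.0015  0.075 ]
[556. 238.] [544, 226, 25, 25, 487] [0.5454 0.0783 0.075 ]
[324. 239.] [312, 228, 25, 24, 467] [ 0.5592 -0.0812  0.075 ]
```

View pics/w1.png

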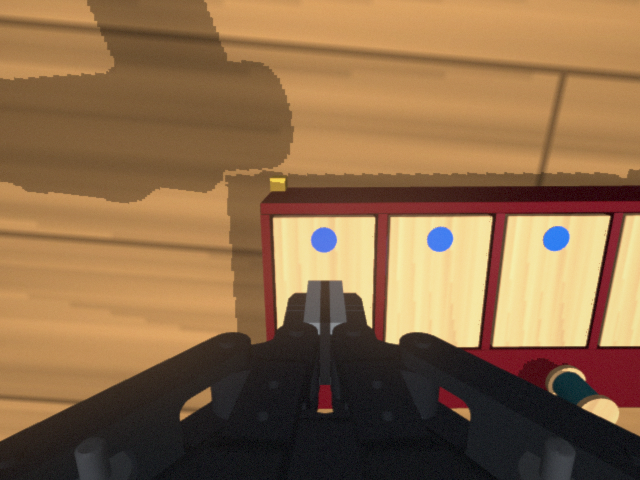

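The wrist picture confirms the spots at (324,239), (440,239) and (556,238). Their ray-cast positions agree with the networks to within 1–2 mm. I'll go down over spot 4.

Request:
{"name": "move_arm", "arguments": {
  "plan": [
    [[0.4,0.1,-3,0],[0,0,-3,0],[0,0,-2,0],[0,0,-1.5,0],[0,0,-0.7,0],[0,0,0,0],[0,0,0,0],[0,0,0,0]]
  ]
}}

```text
t: 3.75
ee_pos: [0.5623, -0.082, 0.0909]
orientation: [[-0.997, -0.082, 0.003], [-0.082, 0.997, 0.0], [-0.003, -0.0, -1.0]]
ft_force: [-0.3, 0.3, 0.5]
grip_width: -0.0
gripper_force: 0.0
```

Request:
{"name": "move_arm", "arguments": {
  "plan": [
    [[-0.3,0,-0.6,0],[0,0,-0.4,0],[0,0,-0.2,0],[0,0,-0.2,0],[0,0,-0.2,0],[0,0,-0.2,0],[0,0,0,0],[0,0,0,0]]
  ]
}}

```text
t: 4.55
ee_pos: [0.5585, -0.0819, 0.0713]
orientation: [[-0.997, -0.082, 0.001], [-0.082, 0.997, 0.0], [-0.001, -0.0, -1.0]]
ft_force: [-0.2, 0.3, -0.4]
grip_width: 0.0001
gripper_force: 0.0
```

Request:
{"name": "move_arm", "arguments": {
  "plan": [
    [[0,0,-0.2,0],[0,0,-0.1,0],[0,0,0,0],[0,0,0,0]]
  ]
}}

```text
t: 4.95
ee_pos: [0.5584, -0.0819, 0.0683]
orientation: [[-0.997, -0.082, 0.0], [-0.082, 0.997, 0.0], [-0.0, 0.0, -1.0]]
ft_force: [0.8, 0.4, 0.2]
grip_width: 0.0003
gripper_force: 0.3
```

```bash
python3 look.py w2
```

```text
4.95 [ 0.5584 -0.0819  0.0683] [[-0.997, -0.082, 0.0], [-0.082, 0.997, 0.0], [-0.0, 0.0, -1.0]] [0.8  0.36 0.15] 0.00030365591200975125
[528. 311.] [505, 291, 47, 42, 1494] [ 0.5523 -0.0015  0.075 ]
```

View pics/w2.png

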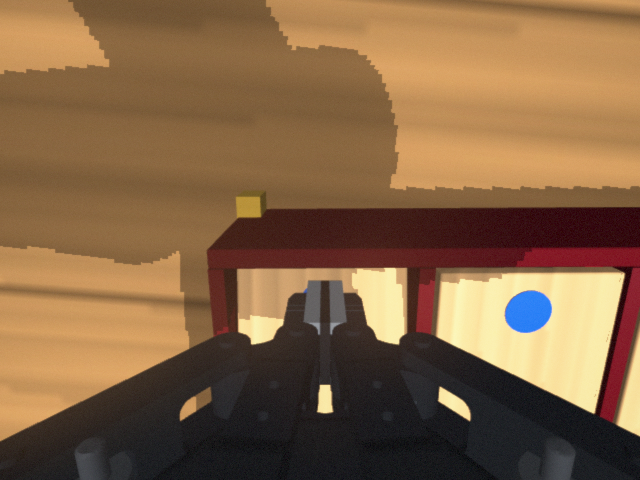

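Lid 4 has dipped: its inner wall shows at (230,300), and there is almost no force 7 mm below flush. That makes it the free lid, so I'll keep pushing.

Request:
{"name": "move_arm", "arguments": {
  "plan": [
    [[0,0,-0.2,0],[0.1,0,-0.2,0],[0,0,-0.2,0],[0.1,0,-0.2,0],[0,0,-0.2,0],[0.1,0,-0.2,0],[0,0,-0.2,0],[0.1,0,-0.2,0],[0,0,-0.2,0],[0,0,-0.2,0],[0,0,-0.2,0],[0,0,0,0],[0,0,0,0]]
  ]
}}

```text
t: 6.3
ee_pos: [0.562, -0.082, 0.046]
orientation: [[-0.997, -0.082, -0.001], [-0.082, 0.997, 0.0], [0.001, 0.0, -1.0]]
ft_force: [-0.5, 0.5, 0.3]
grip_width: 0.0001
gripper_force: 0.1
```

```bash
python3 look.py w3
python3 - <<'E'
from station import eyes
import cv2
im=eyes.camera('scene')[190:340,230:460];cv2.imwrite('pics/s3.png',cv2.resize(im,None,fx=3,fy=3,interpolation=2)[:,:,::-1])
print(eyes.pinpoint('lid_4_spot','scene'))
E
```

```text
6.3 [ 0.562 -0.082  0.046] [[-0.997, -0.082, -0.001], [-0.082, 0.997, 0.0], [0.001, 0.0, -1.0]] [-0.54  0.45  0.28] 7.65652681642616e-05
[565. 332.] [538, 309, 55, 48, 2062] [ 0.5523 -0.0015  0.075 ]
[{'centre': [0.5723, -0.0853, 0.0428], 'conf': 0.53}]
```

View pics/s3.png

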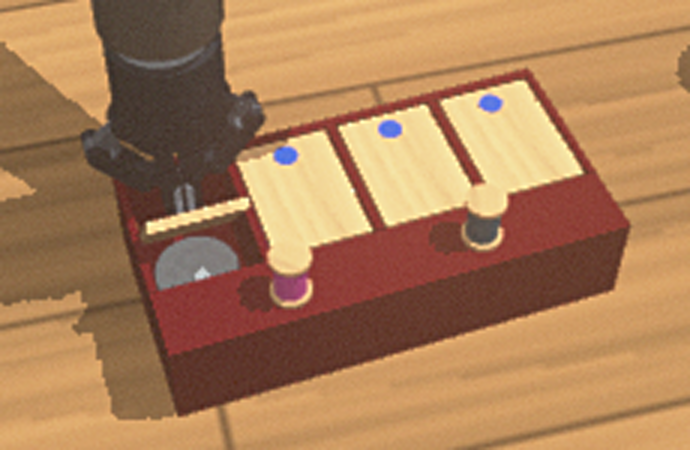

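The lid stands steeply open at about (195,215) in the crop, roughly 55–60° going by the spot position. I'll back off towards the robot, lift out and check.

Request:
{"name": "move_arm", "arguments": {
  "plan": [
    [[-0.4,0,0.2,0],[0,0,1,0],[0,0,2,0],[0,0,3,0],[-1,0,4,0],[-2,0,4,0],[-3,0,4,0],[-3,-2,2,0],[-3,-3,0,0],[-3,-3,0,0],[0,0,0,0],[0,0,0,0]]
  ]
}}

```text
t: 7.65
ee_pos: [0.4078, -0.1625, 0.2495]
orientation: [[-0.997, -0.08, 0.003], [-0.08, 0.997, -0.0], [-0.002, -0.0, -1.0]]
ft_force: [0.7, 0.0, -0.0]
grip_width: -0.0001
gripper_force: 0.0
```

```bash
python3 look.py w4
python3 - <<'E'
from station import eyes
import cv2
im=eyes.camera('scene')[190:340,230:460];cv2.imwrite('pics/s4.png',cv2.resize(im,None,fx=3,fy=3,interpolation=2)[:,:,::-1])
for n in ['lid_4_spot','thread_box','bobbin_pink','bobbin_teal']: print(n,eyes.pinpoint(n,'scene'))
E
```

```text
7.65 [ 0.4078 -0.1625  0.2495] [[-0.997, -0.08, 0.003], [-0.08, 0.997, -0.0], [-0.002, -0.0, -1.0]] [ 0.74  0.01 -0.02] -8.494239504971596e-05
[563. 372.] [555, 365, 18, 16, 224] [0.5453 0.0783 0.075 ]
lid_4_spot [{'centre': [0.5711, -0.0829, 0.0461], 'conf': 0.55}]
thread_box [{'centre': [0.5837, 0.0405, 0.0005], 'conf': 0.69}]
bobbin_pink [{'centre': [0.6708, -0.0282, 0.0763], 'conf': 0.7}]
bobbin_teal [{'centre': [0.6587, 0.1115, 0.0734], 'conf': 0.59}]
```

View pics/s4.png

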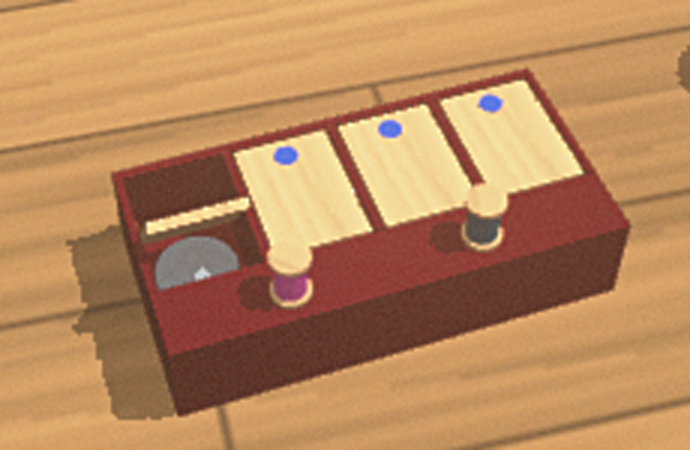

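View pics/w4.png

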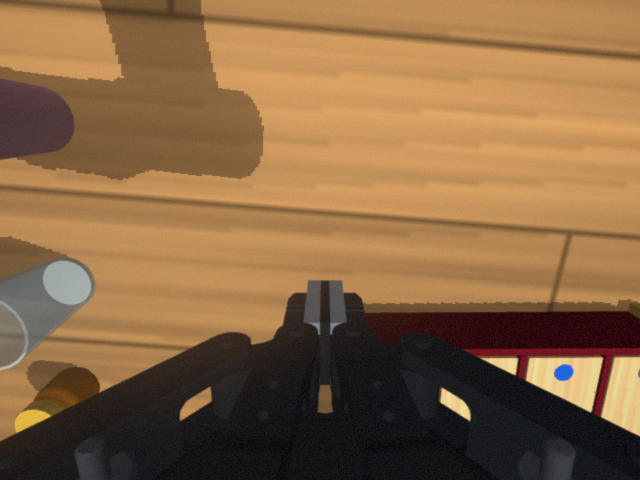

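The lid stays open with its end face at (145–250, 228–203) in the crop, and the box and bobbins haven't moved. I'll check the angle by projecting the lid edge.

Run:
```python
from station import eyes
import cv2,numpy as np
k=eyes.get_calibration('scene');K=np.array([[k['fx'],0,k['cx']],[0,k['fy'],k['cy']],[0,0,1]])
a=.085;X=np.array([np.cos(a),np.sin(a),0]);Y=np.array([-np.sin(a),np.cos(a),0]);Z=np.array([0,0,1.])
B=np.array([.583,.0405,.071])
for d in (35,45,50,55,60,66):
    t=np.radians(d);u=X*np.cos(t)+Z*np.sin(t);n=-X*np.sin(t)+Z*np.cos(t)
    P=np.array([B+Y*(-.12+s*.035)+u*.05+n*h for s in(-1,1) for h in (.004,-.004)])
    q=cv2.projectPoints(P,np.array(k['rvec']),np.array(k['tvec']),K,None)[0][:,0]
    print(d,((q-[230,190])*3).round().tolist())
```

```text
35 [[151.0, 246.0], [154.0, 258.0], [254.0, 219.0], [257.0, 231.0]]
45 [[148.0, 233.0], [151.0, 245.0], [251.0, 207.0], [254.0, 218.0]]
50 [[147.0, 227.0], [150.0, 239.0], [250.0, 200.0], [253.0, 212.0]]
55 [[145.0, 220.0], [148.0, 232.0], [248.0, 194.0], [251.0, 206.0]]
60 [[143.0, 214.0], [146.0, 226.0], [246.0, 188.0], [249.0, 199.0]]
66 [[141.0, 207.0], [144.0, 218.0], [244.0, 181.0], [247.0, 192.0]]
```

The match gives about 52°. There is plenty of time, so I'll push a little further for margin.

Request:
{"name": "move_arm", "arguments": {
  "plan": [
    [[3,3,0,0],[3,3,0,0],[3,2,-2,0],[3,0,-4,0],[2,0,-4,0],[1,0,-4,0],[0,0,-3,0],[0,0,-2,0],[0.2,0,-1,0],[0.2,0,-0.2,0],[0,0,-0.2,0],[0,0,-0.2,0],[0,0,-0.2,0],[0,0,0,0],[0,0,0,0]]
  ]
}}

```text
t: 9.45
ee_pos: [0.5627, -0.0819, 0.0408]
orientation: [[-0.997, -0.082, 0.001], [-0.082, 0.997, 0.0], [-0.001, 0.0, -1.0]]
ft_force: [0.1, 0.3, -0.2]
grip_width: -0.0
gripper_force: 0.0
```

Request:
{"name": "move_arm", "arguments": {
  "plan": [
    [[-0.4,0,0.2,0],[0,0,1,0],[0,0,2,0],[0,0,3,0],[-1,0,4,0],[-2,0,4,0],[-3,0,4,0],[-3,-2,2,0],[-3,-3,0,0],[-3,-3,0,0],[0,0,0,0],[0,0,0,0]]
  ]
}}

```text
t: 10.65
ee_pos: [0.4078, -0.1625, 0.2434]
orientation: [[-0.997, -0.08, 0.002], [-0.08, 0.997, -0.0], [-0.002, -0.0, -1.0]]
ft_force: [-0.4, 0.3, 0.7]
grip_width: -0.0
gripper_force: 0.0
```

Run:
```python
from station import eyes
import cv2
im=eyes.camera('scene')[190:340,230:460];cv2.imwrite('pics/s5.png',cv2.resize(im,None,fx=3,fy=3,interpolation=2)[:,:,::-1])
for n in ['lid_4_spot','thread_box','bobbin_pink','bobbin_teal']: print(n,eyes.pinpoint(n,'scene'))
```

```text
lid_4_spot [{'centre': [0.5739, -0.0855, 0.0452], 'conf': 0.6}]
thread_box [{'centre': [0.5834, 0.0399, 0.0022], 'conf': 0.88}]
bobbin_pink [{'centre': [0.6715, -0.0303, 0.0751], 'conf': 0.51}]
bobbin_teal [{'centre': [0.6562, 0.1097, 0.0715], 'conf': 0.64}]
```

View pics/s5.png

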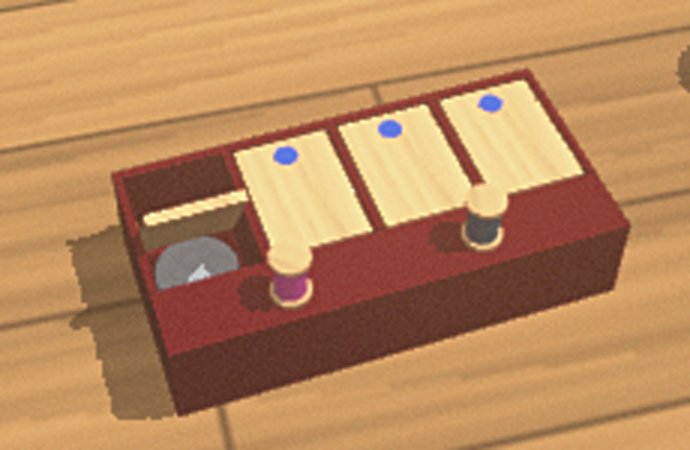

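The end face is now at (145,217)–(247,195), so the lid stands at about 57°. The box and bobbins haven't moved and the hand is clear.

```bash
python3 -c "
from station import ticket
print(ticket.hand_in())"
```

```text
the job is handed in; nothing more can be done
None
```

Lid 4 (right-most) was the free one, on the first press, so I didn't press the other three; it now stands open at about 57°, the hand is clear, the box and bobbins are unmoved, and the job is handed in.

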